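# Finish the drying stack of printed rulers and lift the carrier

## Robot

A 6-joint arm with a two-finger parallel gripper is mounted at the origin on a cart in front of the work surface, level with it; the furniture and walls round the work are solid. World frame = base frame: x ahead of the robot, y to its left, z up, the work surface at z = 0. Lengths are in m, angles in rad, forces in N, time in s.
With the tool pointing down it reaches from about 0.425 to 1.125 m from the base axis. Payload 14.9 kg.
Tool frame: the origin (TCP) lies midway between the tips of the shut fingers; the grasp point (between the pads) lies pinch_z behind it (pinch_z is the distance from the TCP to the grasp point, in m); x points along the fingers, y is the direction in which the jaws open and shut, and the axes are right-handed (so a half turn about x gives the same grasp; the last joint's range is limited). The gripper opens to 91 mm and grips with 3 to 60 N. Pads are 32 mm wide; open, the fingers measure 118 mm over their backs; the gripper's body (76 mm by 178 mm) begins 60 mm behind the grasp point.
Start: joints at [-0.033, 0.379, 1.734, -0, 1.028, -0.033], TCP at [0.7, -0, 0.214] pointing down, gripper open.
Joint ranges: [-2.77, 2.77], [-0.74, 2.19], [0, 2.66], [-1.06, 4.2], [0.31, 2.87], [-3.08, 3.08]. Speed limits (rad/s): [1.89, 1.89, 2.39, 3.14, 3.14, 3.14].

## Interface

Orientations are given as a rotation vector (axis times angle).
In Python, from cell import * gives the robot as it stands.
- The arm moves only by the tool carry_out, never from a script. Its argument "deltas" is a list that holds one entry, the list of rows, each a list of 7 numbers: the opening, from 0 (shut) to 1 (fully open), then the shift along the tool's x, y, z in cm, then the turn, a rotation vector about the tool's x, y, z in degrees. A call has 1 to 12 rows; each row is the pose to reach, as a shift and turn from the pose commanded when the call began, along the tool's axes at that moment; what a row does not reach only later rows make up. A row lasts 1/10 s, in which the tool goes at most 50 mm and 8.59 degrees, less where a joint would pass 70% of its speed; a pose out of reach is approached as far as the arm can. A call with a gripper value outside its range is refused whole. The fingers move at their own pace and stop on an object; "grip_force" is the grip in N (left out, the last holds). Time passes only in rows, so rows that repeat a pose let the fingers close. It gives the time, the measured TCP pose, the force and the opening at its end, in the units of the state.
- get_state(): the state, without advancing time (a new reading comes with each control period).
- camera(name): name is "scene" or "side" or "wrist"; returns the picture (480x640x3 uint8, red, green, blue); there is no depth.
- get_calibration(name): a dict with "intrinsics" (3x3 intrinsics, pixels), "rvec" (rotation vector, rad) and "tvec" (3), from world to camera coordinates, as OpenCV has them; the wrist camera has in their place "hand_eye" (4x4, takes a point from camera to tool coordinates, whose origin is the TCP and whose axes are the tool frame's). Camera axes: x right, y down, z forward; pixel columns grow to the right and rows downward; lengths in m; the calibration is good to about 2 mm. A picture is of the moment at which its call begins: read the wrist's pose just before it. get_calibration takes no time and is no camera call.
- finish_job(): hands the job in, once; it reports no verdict.
The state is a dict: "t": time; "qpos": joint angles; "joint_velocities": joint speeds; "tau": joint torques, N m; "eef_pos": TCP position; "orientation": TCP orientation; "contact_force": force on the tool from outside, world axes, zero at the start; "moment": the same for the moment, N m; "finger_gap": opening from 0.0 (shut) to 1.0 (fully open).
Only numpy, scipy, OpenCV 4.12 (cv2) and the standard library are available. Lean on these libraries where they do the work, as an engineer would, in place of code of your own. Each camera call takes 0.05 s, during which the arm holds its last target. There are 200 camera calls.

## Task

The freshly printed wooden rulers dry stacked crosswise on the wire carrier: take the two that still lie on the table and lay them, printed side up, across the top of the stack as its third layer, straight above the two of the bottom layer. Then swing the carrier's folded bail upright and lift the carrier by the bail's black grip about 10 cm off the table, without tipping it, so that the whole stack stays in place; finish while still holding it there, level and at rest. Leave the squeegee, ink tin, cup and marker where they are.

Things in the scene. Friction and masses are not known exactly. Their poses are not given: they have to be found in the camera images.
- carrier: Square wire drying carrier, 158 x 179 mm (x by y, bail not counted), 0.3 to 0.5 kg, loose on four feet. Origin: centre of its underside, z up. Wire floor 14 mm above the underside, low rim 23 mm high at 76 mm from the centre. Two pivot ears at x = 0, y = -80 and +80 mm, 54 mm high; the bail turns in them about an axis parallel to y, 45 mm above the underside.
- place_a (a point): Point on the carrier: where the centre of the underside of one third-layer ruler belongs, carrier x = -52, y = 0, z = 30 mm (on top of the second layer). The ruler lies parallel to the carrier's y axis.
- place_b (a point): The same for the other third-layer ruler: carrier x = +52, y = 0, z = 30 mm, parallel to the carrier's y axis.
- bail (a joint): Angle of the carrier's bail (a U of 6 mm wire): 0 = folded level towards the carrier's -x side, outside the frame, on its stops; 1.57 = upright over the carrier's middle; 1.75 = end stop just past upright, where it stays if let go; short of upright it falls back. The hinge is nearly free: the lifted carrier hangs level under the grip.
- bail_grip: Black round hand grip, 16 mm diameter, 64 mm long, on the middle of the bail's bar; it rolls freely on the bar. Origin: its centre, 120 mm from the bail's hinge axis; its long axis is parallel to the carrier's y axis. Folded: 45 mm above the table at the carrier's x = -120 mm, y = 0; upright: 165 mm above the carrier's underside.
- ruler_1: Flat light-wood ruler 24 x 140 x 8 mm, long axis = its y, thickness = its z, origin at the centre of its underside; printed side (+z) has blue ticks and a red band in the middle 80 mm, its ends are bare wood. Lies on the carrier: bottom layer, along the carrier's y axis at its x = -52 mm, underside at 14 mm.
- ruler_2: Flat light-wood ruler 24 x 140 x 8 mm, long axis = its y, thickness = its z, origin at the centre of its underside; printed side (+z) has blue ticks and a red band in the middle 80 mm, its ends are bare wood. Lies on the carrier: bottom layer, along the carrier's y axis at its x = +52 mm, underside at 14 mm.
- ruler_3: Flat light-wood ruler 24 x 140 x 8 mm, long axis = its y, thickness = its z, origin at the centre of its underside; printed side (+z) has blue ticks and a red band in the middle 80 mm, its ends are bare wood. Lies on the carrier: second layer, along the carrier's x axis at its y = -52 mm, underside at 22 mm.
- ruler_4: Flat light-wood ruler 24 x 140 x 8 mm, long axis = its y, thickness = its z, origin at the centre of its underside; printed side (+z) has blue ticks and a red band in the middle 80 mm, its ends are bare wood. Lies on the carrier: second layer, along the carrier's x axis at its y = +52 mm, underside at 22 mm.
- ruler_5: Flat light-wood ruler 24 x 140 x 8 mm, long axis = its y, thickness = its z, origin at the centre of its underside; printed side (+z) has blue ticks and a red band in the middle 80 mm, its ends are bare wood. Lies on the table, printed side up, 18 g: to be laid on the stack (either place of the third layer).
- ruler_6: Flat light-wood ruler 24 x 140 x 8 mm, long axis = its y, thickness = its z, origin at the centre of its underside; printed side (+z) has blue ticks and a red band in the middle 80 mm, its ends are bare wood. Lies on the table, printed side up, 18 g: to be laid on the stack (either place of the third layer).
- squeegee: Hand squeegee with a wooden grip, 75 x 170 x 26 mm, origin at the centre of its underside. Leave alone.
- ink_tin: Small ink tin with a black band, 60 mm across, 55 mm high, origin at the centre of its underside. Leave alone.
- cup: Off-white mixing cup, 63 mm across, 62 mm high, origin at the centre of its underside. Leave alone.
- marker: Red and white marker pen lying along its y axis, 17 x 135 x 16 mm, origin at the centre of its underside. Leave alone.
Not all that is in view belongs to the job. Leave any pink look-alike of the ruler_5 alone.

How it is judged:
On the way:
1. both rulers lie released on the stack as its third layer, printed side up, while the carrier stands on the table (x of ruler_1 in the frame of carrier between -0.067 and -0.037 m and y of ruler_1 in the frame of carrier between -0.015 and 0.015 m and z of ruler_1 in the frame of carrier between 0.01 and 0.018 m and angle between the y axis of each of ruler_1, ruler_2 and the y axis of carrier, either way round below 0.18 rad and x of ruler_2 in the frame of carrier between 0.037 and 0.067 m and y of ruler_2 in the frame of carrier between -0.015 and 0.015 m and z of ruler_2 in the frame of carrier between 0.01 and 0.018 m and x of ruler_3 in the frame of carrier between -0.015 and 0.015 m and y of ruler_3 in the frame of carrier between -0.067 and -0.037 m and z of ruler_3 in the frame of carrier between 0.018 and 0.026 m and angle between the y axis of each of ruler_3, ruler_4 and the x axis of carrier, either way round below 0.18 rad and x of ruler_4 in the frame of carrier between -0.015 and 0.015 m and y of ruler_4 in the frame of carrier between 0.037 and 0.067 m and z of ruler_4 in the frame of carrier between 0.018 and 0.026 m and ((distance between ruler_5 and place_a below 0.018 m and z of each of ruler_5, ruler_6 in the frame of carrier above 0.026 m and angle between the y axis of each of ruler_5, ruler_6 and the y axis of carrier, either way round below 0.18 rad and distance between ruler_6 and place_b below 0.018 m) or (distance between ruler_6 and place_a below 0.018 m and z of each of ruler_6, ruler_5 in the frame of carrier above 0.026 m and angle between the y axis of each of ruler_6, ruler_5 and the y axis of carrier, either way round below 0.18 rad and distance between ruler_5 and place_b below 0.018 m)) and angle between each of ruler_5, ruler_6's own z axis and vertical below 0.15 rad and height (world z) of carrier below 0.01 m and contact force between the fingers and ruler_5 below 0.1 N and contact force between the fingers and ruler_6 below 0.1 N), for 0.2 s.
At the end, for the whole second after the job is handed in: Grip held, bail upright (over 1.2 rad), carrier 70 to 160 mm above the table, level within 0.1 rad, still (0.03 m/s, 0.2 rad/s); six rulers in three crosswise layers: old ones within 15 mm (x, y) and 4 mm (z), new ones within 18 mm of their places, all 0.18 rad; new ones printed side up (height (world z) of carrier between 0.07 and 0.16 m and angle between carrier's own z axis and vertical below 0.1 rad and linear speed of carrier below 0.03 m/s and angular speed of carrier below 0.2 rad/s and value of joint bail above 1.2 rad and contact force between the fingers and bail_grip above 1 N and x of ruler_1 in the frame of carrier between -0.067 and -0.037 m and y of ruler_1 in the frame of carrier between -0.015 and 0.015 m and z of ruler_1 in the frame of carrier between 0.01 and 0.018 m and angle between the y axis of each of ruler_1, ruler_2 and the y axis of carrier, either way round below 0.18 rad and x of ruler_2 in the frame of carrier between 0.037 and 0.067 m and y of ruler_2 in the frame of carrier between -0.015 and 0.015 m and z of ruler_2 in the frame of carrier between 0.01 and 0.018 m and x of ruler_3 in the frame of carrier between -0.015 and 0.015 m and y of ruler_3 in the frame of carrier between -0.067 and -0.037 m and z of ruler_3 in the frame of carrier between 0.018 and 0.026 m and angle between the y axis of each of ruler_3, ruler_4 and the x axis of carrier, either way round below 0.18 rad and x of ruler_4 in the frame of carrier between -0.015 and 0.015 m and y of ruler_4 in the frame of carrier between 0.037 and 0.067 m and z of ruler_4 in the frame of carrier between 0.018 and 0.026 m and ((distance between ruler_5 and place_a below 0.018 m and z of each of ruler_5, ruler_6 in the frame of carrier above 0.026 m and angle between the y axis of each of ruler_5, ruler_6 and the y axis of carrier, either way round below 0.18 rad and distance between ruler_6 and place_b below 0.018 m) or (distance between ruler_6 and place_a below 0.018 m and z of each of ruler_6, ruler_5 in the frame of carrier above 0.026 m and angle between the y axis of each of ruler_6, ruler_5 and the y axis of carrier, either way round below 0.18 rad and distance between ruler_5 and place_b below 0.018 m)) and angle between each of ruler_5, ruler_6's own z axis and vertical below 0.15 rad); the arm keeps its last pose, push and grip.
It fails at once if the carrier is tipped by more than 0.3 rad (angle between carrier's own z axis and vertical above 0.3 rad).
It fails at once if the hand squeegee is moved by more than 30 mm (distance of squeegee from where it was at the start of the episode above 0.03 m).
It fails at once if the ink tin is moved by more than 30 mm (distance of ink_tin from where it was at the start of the episode above 0.03 m).
It fails at once if the mixing cup is moved by more than 30 mm (distance of cup from where it was at the start of the episode above 0.03 m).
It fails at once if the marker pen is moved by more than 30 mm (distance of marker from where it was at the start of the episode above 0.03 m).
It also fails if it takes over 72 s, if anything falls off the work surface, if the arm or the gripper's body presses on something with over 40 N, if the wrist force passes 120 N, or if a joint passes its speed limit or range.

## Working session

There is one attempt and no reset: what is moved stays moved. The work goes in short steps, Python scripts to look and compute and a tool call to move; the robot and the scene stay as the last step left them, time stands still between calls to the robot, and variables do not carry over. Pictures are saved under pics/ and viewed, about 8 in all and at most 12, crops included, and the job is handed in when it is done.

Besides the shell and the picture viewer there is one more tool, called after "Call:" as name([rows], argument=value, ...), one row to a line, values as JSON. carry_out: Moves the arm, as the interface text tells. Its arguments: {"type":"object","properties":{"deltas":{"type":"array","items":{"type":"array","items":{"type":"array","items":{"type":"number"}}}},"grip_force":{"type":"number"}},"required":["deltas"]}

```bash
mkdir -p pics
cat > h.py <<'E'
from cell import *
import numpy as np, cv2
from scipy.spatial.transform import Rotation as R
def snap(name,fn):
    s=get_state(); im=camera(name); np.save('pics/'+fn+'.npy',im)
    cv2.imwrite('pics/'+fn+'.png',im[:,:,::-1]); return s,im
def pose(name,s=None):
    c=get_calibration(name); K=np.array(c['intrinsics'],float)
    if 'hand_eye' in c:
        H=np.array(c['hand_eye']); T=np.eye(4); T[:3,:3]=R.from_rotvec(s['orientation']).as_matrix(); T[:3,3]=s['eef_pos']
        W=np.linalg.inv(T@H)
    else:
        W=np.eye(4); W[:3,:3]=cv2.Rodrigues(np.array(c['rvec'],float))[0]; W[:3,3]=np.ravel(c['tvec'])
    return K,W
def px2w(K,W,uv,z):
    uv=np.atleast_2d(uv).astype(float); d=np.c_[uv,np.ones(len(uv))]@np.linalg.inv(K).T@W[:3,:3]
    o=-W[:3,:3].T@W[:3,3]; z=np.broadcast_to(z,len(uv)); return o+d*((z-o[2])/d[:,2])[:,None]
def w2px(K,W,P):
    p=np.atleast_2d(P)@W[:3,:3].T+W[:3,3]; p=p@K.T; return p[:,:2]/p[:,2:]
E
python3 - <<'E'
from h import *
s,a=snap('scene','sc0'); print(s)
_,b=snap('side','sd0'); s,w=snap('wrist','w0')
for n in ('scene','side'):
    K,W=pose(n); print(n,K.tolist(),(-W[:3,:3].T@W[:3,3]).round(3), W[:3,:3].round(2).tolist())
print(get_calibration('wrist'))
import cell; print([x for x in dir(cell) if x[0]!='_'])
print({k:v for k,v in vars(cell).items() if isinstance(v,(int,float))})
E
```

```text
{'t': 0.0, 'qpos': array([-3.33119445e-02,  3.79413459e-01,  1.73478520e+00,  2.26366409e-05,
        1.02849388e+00, -3.33122586e-02]), 'joint_velocities': array([-0.00073513, -0.00203411, -0.00150798, -0.00079052, -0.00179925,
       -0.00241432]), 'tau': array([ 6.45993277e-04, -7.63727903e+01, -4.34372771e+01,  6.49972307e-02,
        4.23743343e-02, -1.55693674e-04]), 'eef_pos': array([6.99600590e-01, 4.46743729e-06, 2.13282642e-01]), 'orientation': array([ 1.20872957,  1.21004444, -1.20999047]), 'contact_force': array([-0.34242156,  0.03821833,  0.0332342 ]), 'moment': array([0.0288386 , 0.02181292, 0.02478057]), 'finger_gap': 1.0036181358368625}
scene [[490.9143103563225, 0.0, 324.7279767177328], [0.0, 490.9143103563225, 249.7270379916557], [0.0, 0.0, 1.0]] [-0.297  0.832  0.567] [[-0.65, -0.76, 0.02], [-0.33, 0.26, -0.91], [0.68, -0.6, -0.42]]
side [[483.689988209847, 0.0, 322.1919167018101], [0.0, 483.689988209847, 239.1995590631134], [0.0, 0.0, 1.0]] [ 0.258 -0.818  0.627] [[0.95, -0.31, -0.01], [-0.17, -0.49, -0.85], [0.26, 0.81, -0.52]]
{'intrinsics': array([[415.19464379,   0.        , 316.85121798],
       [  0.        , 415.19464379, 236.89075821],
       [  0.        ,   0.        ,   1.        ]]), 'hand_eye': array([[-2.55819950e-04, -2.59030823e-01,  9.65869022e-01,
        -1.70611923e-01],
       [ 9.99999958e-01,  6.24676637e-05,  2.81612707e-04,
         1.25149569e-03],
       [-1.33281952e-04,  9.65869054e-01,  2.59030796e-01,
        -7.29394170e-02],
       [ 0.00000000e+00,  0.00000000e+00,  0.00000000e+00,
         1.00000000e+00]])}
['PlanningError', 'camera', 'finish_job', 'get_calibration', 'get_state', 'pinch_z']
{'pinch_z': 0.0188}
```

View pics/sc0.png

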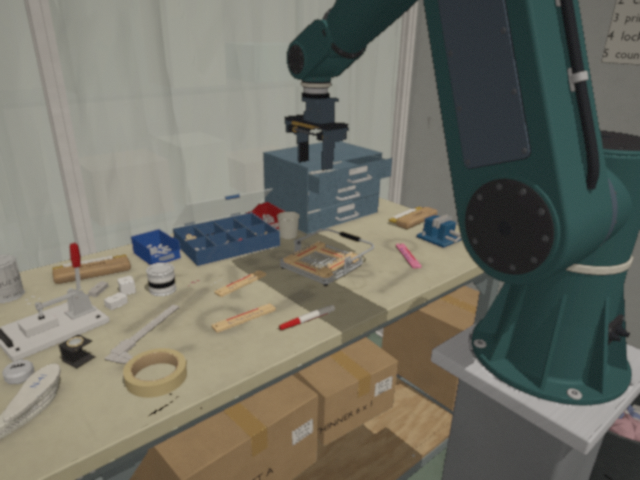

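View pics/sd0.png

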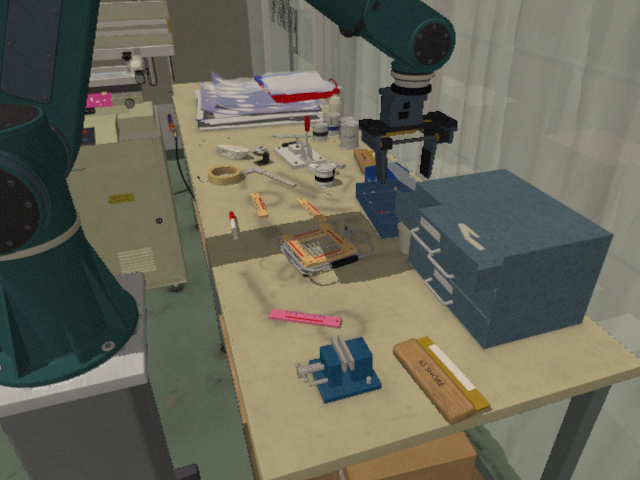

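Scene view: candidates for the rulers are the light-wood ones at (237,283) and (243,317), the pink one at (407,255), and the white/steel one at (145,333). I choose the two light-wood ones. The carrier is at (325,262), and its bail grip is at (350,237) in scene and (345,263) in side. Next I'll take rough positions and a close crop.

Run:
```python
from h import *
a=cv2.imread('pics/sc0.png'); b=cv2.imread('pics/sd0.png'); w=cv2.imread('pics/w0.png')
o=np.hstack([cv2.resize(a[220:340,200:380],(400,267),interpolation=2),cv2.resize(b[185:285,225:375],(400,267),interpolation=2)])
o=np.vstack([o,np.hstack([cv2.resize(w,(400,300)),np.zeros((300,400,3),np.uint8)])])
cv2.imwrite('pics/c0.png',o)
K,W=pose('scene')
print(px2w(K,W,[(237,283),(243,317),(325,262),(350,237),(305,317),(161,280),(289,226)],[0.008,.008,.03,.045,.01,.03,.03]).round(3))
K,W=pose('side')
print(px2w(K,W,[(311,208),(259,204),(319,245),(345,263),(234,225),(324,175),(405,237)],[0.008,.008,.03,.045,.01,.03,.03]).round(3))
```

```text
[[ 0.591  0.322  0.008]
 [ 0.458  0.389  0.008]
 [ 0.513  0.118  0.03 ]
 [ 0.563 -0.012  0.045]
 [ 0.375  0.291  0.01 ]
 [ 0.674  0.467  0.03 ]
 [ 0.754  0.047  0.03 ]]
[[ 0.594  0.31   0.008]
 [ 0.464  0.38   0.008]
 [ 0.545  0.088  0.03 ]
 [ 0.568 -0.021  0.045]
 [ 0.378  0.281  0.01 ]
 [ 0.682  0.461  0.03 ]
 [ 0.75   0.056  0.03 ]]
```

View pics/c0.png

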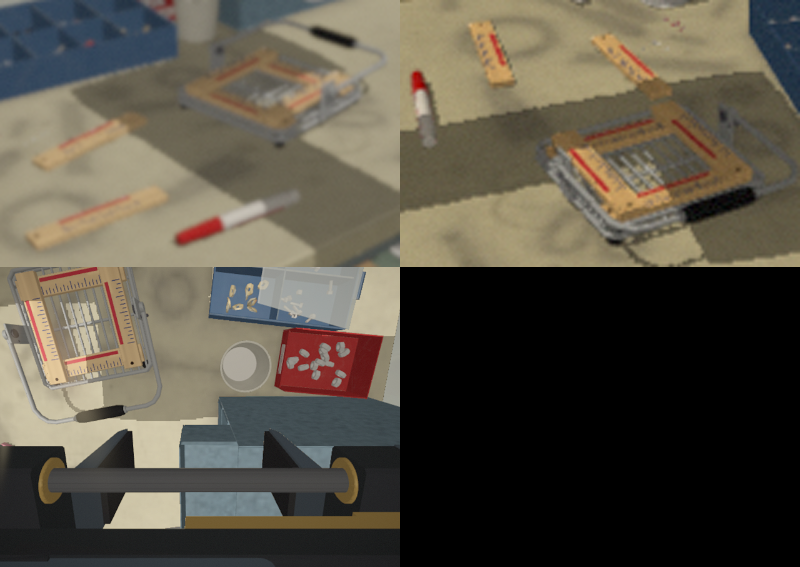

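The crop confirms it: the two rulers with red bands and blue ticks lie on the table, and the carrier's grip points towards world -y. I'll move above them for a wrist measurement.

Call:
carry_out([
  [[1,-10,-15,-25,0,0,0],[1,-10,-15,-25,0,0,0],[1,-10,-15,-25,0,0,0],[1,-10,-15,-25,0,0,0],[1,-10,-15,-25,0,0,0],[1,-10,-15,-25,0,0,0],[1,-10,-15,-25,0,0,0],[1,-10,-15,-25,0,0,0],[1,-10,-15,-25,0,0,0],[1,-10,-15,-25,0,0,0]],
])

```text
t: 1.15
eef_pos: [0.5504, 0.2488, 0.3131]
orientation: [1.209, 1.209, -1.211]
contact_force: [0.2, -0.6, 0.4]
finger_gap: 1.0
```

Run:
```python
from h import *
s,w=snap('wrist','w1'); print(s['t'],s['eef_pos'],s['orientation'],s['joint_velocities'].round(3))
```

```text
1.15 [0.55041946 0.24880179 0.3130893 ] [ 1.20923842  1.20891816 -1.21118134] [-0.003  0.001 -0.001  0.002  0.001  0.001]
```

View pics/w1.png

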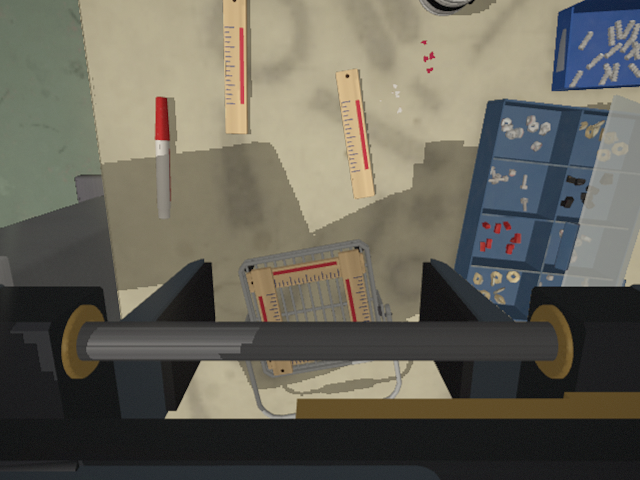

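w1: ruler A runs (347,70)–(365,197), and ruler B runs (235,-3)–(238,133). The carrier stack's front is at (305,265), and the crossbar hides the rest. I'll zoom in on the carrier in w0 and w1.

Run:
```python
from h import *
w=cv2.imread('pics/w0.png'); v=cv2.imread('pics/w1.png')
a=cv2.resize(w[0:250,0:270],None,fx=2,fy=2,interpolation=2) # 540x500
b=cv2.resize(v[235:325,235:375],(255,164),interpolation=2)
o=np.zeros((500,800,3),np.uint8); o[:,:540]=a; o[:164,545:]=b
cv2.imwrite('pics/c1.png',o)
s=dict(eef_pos=[0.55041946,0.24880179,0.3130893],orientation=[1.20923842,1.20891816,-1.21118134])
K,W=pose('wrist',s)
A=px2w(K,W,[(336,70),(358,68),(375,195),(355,198)],.008)
B=px2w(K,W,[(226,133),(249,133),(247,10),(223.5,10)],.008)
print(A.round(4),A.mean(0).round(4),np.linalg.norm(np.diff(A,axis=0),axis=1),B.round(4))
```

```text
[[0.5721 0.379  0.008 ]
 [0.5956 0.3809 0.008 ]
 [0.6186 0.244  0.008 ]
 [0.5956 0.2405 0.008 ]] [0.5955 0.3111 0.008 ] [0.02358431 0.13884837 0.02327678] [[0.4506 0.3137 0.008 ]
 [0.4761 0.3136 0.008 ]
 [0.4794 0.4371 0.008 ]
 [0.4551 0.4371 0.008 ]]
```

View pics/c1.png

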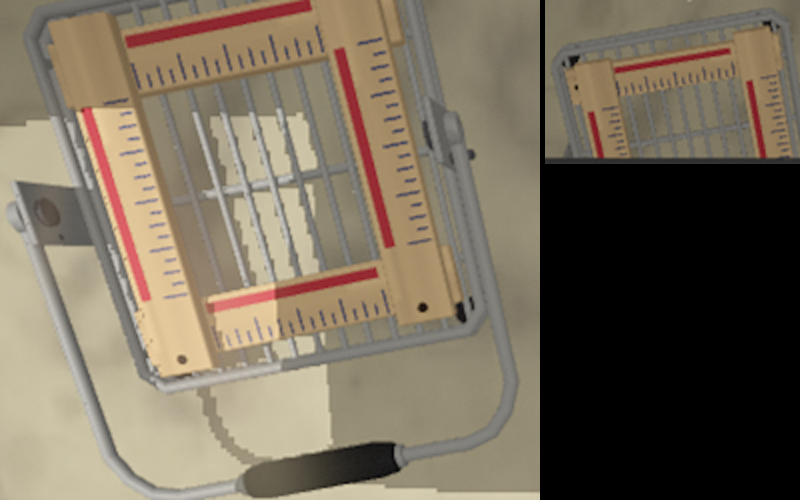

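Run:
```python
from h import *
from scipy.optimize import least_squares
s0=dict(eef_pos=[.69960,0,.21328],orientation=[1.2087,1.2100,-1.2100])
s1=dict(eef_pos=[0.55041946,0.24880179,0.3130893],orientation=[1.20923842,1.20891816,-1.21118134])
K,W0=pose('wrist',s0); _,W1=pose('wrist',s1)
Q=[];P=[]
def add(W,px,z,c): Q.append(px2w(K,W,[px],z)[0,:2]); P.append(c)
h=lambda x,y:(x/2,y/2)
add(W0,h(153,374),.03,(-70,64)); add(W0,h(215,366),.03,(-70,40)); add(W0,h(50,20),.03,(70,64)); add(W0,h(115,12),.03,(70,40))
add(W0,h(398,322),.03,(-70,-40)); add(W0,h(457,314),.03,(-70,-64))
f=lambda x,y:(235+(x-545)/1.821,235+y/1.822)
add(W1,f(733,30),.03,(70,-40)); add(W1,f(777,24),.03,(70,-64)); add(W1,f(567,66),.03,(70,64)); add(W1,f(612,58),.03,(70,40))
add(W0,h(245,477),.045,(-120,32)); add(W0,h(400,458),.045,(-120,-32))
Q=np.array(Q);P=np.array(P)/1000
def T(p,P): c,s=np.cos(p[2]),np.sin(p[2]); return P@np.array([[c,s],[-s,c]])+p[:2]
r=least_squares(lambda p:(T(p,P)-Q).ravel(),[.53,.1,1.87],loss='soft_l1',f_scale=.003)
p=r.x; print(p.round(4),np.degrees(p[2]).round(2)); print(((Q-T(p,P))*1000).round(1).tolist())
print('a,b',T(p,np.array([[-.052,0],[.052,0]])).round(4),'grip',T(p,np.array([[-.12,0]])).round(4), 'B end dirs')
```

```text
[0.5498 0.1031 1.7497] 100.25
[[-4.1, -0.6], [-0.7, -1.5], [1.7, -1.7], [3.5, -3.2], [0.0, 2.8], [1.4, 1.9], [-0.8, 3.6], [3.1, 3.2], [-3.7, -1.7], [1.5, -0.7], [-3.3, 1.3], [-0.1, -1.8]]
a,b [[0.559  0.0519]
 [0.5405 0.1542]] grip [[ 0.5711 -0.015 ]] B end dirs
```

Call:
carry_out([
  [[0.5,26,4.5,-6.1,-9.5,0,0],[0.5,26,4.5,-6.1,-9.5,0,0],[0.5,26,4.5,-6.1,-9.5,0,0],[0.5,26,4.5,-6.1,-9.5,0,0],[0.5,26,4.5,-6.1,-9.5,0,0],[0.5,26,4.5,-6.1,-9.5,0,0],[0.5,26,4.5,-6.1,-9.5,0,0],[0.5,29,4.5,-6.1,-9.5,0,0],[0.5,30.5,4.5,-6.1,-9.5,0,0],[0.5,31,4.5,-6.1,-9.5,0,0],[0.5,31,4.5,-6.1,-9.5,0,0]],
], grip_force=10)

```text
t: 2.3
eef_pos: [0.5951, 0.3106, 0.0043]
orientation: [1.086, 1.283, -1.087]
contact_force: [0.2, -0.5, 0.8]
finger_gap: 0.499
```

Run:
```python
from h import *
s,w=snap('wrist','w2'); print(s['t'],s['eef_pos'],s['qpos'].round(2),s['contact_force'],s['finger_gap'])
```

```text
2.3 [0.59512747 0.31063492 0.00426338] [ 0.45  0.62  1.83 -0.    0.69  0.28] [ 0.2419683  -0.50198773  0.84343023] 0.4991892024593109
```

View pics/w2.png

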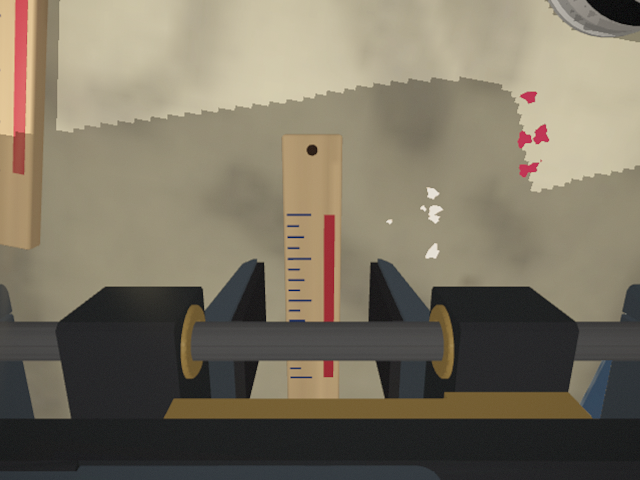

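w2: ruler A sits centred and square between the open fingers, with its far end at (312,134). I'll close and lift.

Call:
carry_out([
  [[0.5,0.15,0,0,0,0,0],[0.1,0.15,0,0,0,0,0],[0.1,0.15,0,0,0,0,0],[0.1,0.15,0,0,0,0,0],[0.1,0.15,0,0,0,0,0],[0.1,-2,0,0,0,0,0],[0.1,-6,0,0,0,0,0],[0.1,-10,0,0,0,0,0],[0.1,-10,0,0,0,0,0]],
])

```text
t: 3.25
eef_pos: [0.5978, 0.3124, 0.1094]
orientation: [1.091, 1.28, -1.08]
contact_force: [0.7, 0.3, 0.5]
finger_gap: 0.262
```

Run:
```python
from h import *
s=dict(eef_pos=[0.59512747,0.31063492,0.00426338],orientation=[1.086,1.283,-1.087])
K,W=pose('wrist',s); e=px2w(K,W,[(283.5,134.5),(340.5,134.5),(312,134.5)],.008); print(e, np.linalg.norm(e[2,:2]-s['eef_pos'][:2]))
print(px2w(K,W,[(36,247)],.008))  # near end of B right corner
s=get_state();print(s['t'],s['eef_pos'],s['orientation'],s['finger_gap'],s['qpos'].round(2))
```

```text
[[0.57211879 0.37710328 0.008     ]
 [0.59405834 0.38076882 0.008     ]
 [0.58308868 0.37893607 0.008     ]] 0.06935401714119821
[[0.4764648  0.31472569 0.008     ]]
3.25 [0.59778671 0.31238819 0.10939367] [ 1.09139669  1.27993633 -1.07983475] 0.26248661576948346 [0.45 0.47 1.83 0.   0.84 0.28]
```

Call:
carry_out([
  [[0.1,0,-1,1.5,8,0,0],[0.1,0,-2,3,16,0,0],[0.1,0,-3,4.5,24,0,0],[0.1,0,-4,6,32,0,0],[0.1,0,-5,8,40,0,0],[0.1,0,-6,10,48,0,0],[0.1,0,-7,12,56,0,0],[0.1,0,-7.5,13.5,64,0,0],[0.1,0,-8,14.6,72,0,0],[0.1,0,-8,14.6,80,0,0],[0.1,0,-8,14.6,87,0,0],[0.1,0,-8,14.6,89.2,0,0]],
])

```text
t: 4.45
eef_pos: [0.54, 0.1536, 0.1035]
orientation: [2.13, 0.187, -2.13]
contact_force: [-0.5, 0.5, 0.5]
finger_gap: 0.263
```

Run:
```python
from h import *
s,w=snap('wrist','w3'); print(s['t'],s['eef_pos'],s['orientation'],s['qpos'].round(2),s['finger_gap'],s['joint_velocities'].round(2))
M=R.from_rotvec(s['orientation']).as_matrix(); print(np.degrees(np.arctan2(M[1,1],M[0,1])),M[:,0])
```

```text
4.45 [0.54002748 0.15361112 0.1035426 ] [ 2.12959335  0.18664863 -2.1303419 ] [0.24 0.33 2.06 0.   0.76 1.63] 0.26322231388569567 [ 0.   0.   0.  -0.   0.   0.3]
-79.98178093647029 [-3.45436166e-04 -6.84290834e-05 -9.99999938e-01]
```

View pics/w3.png

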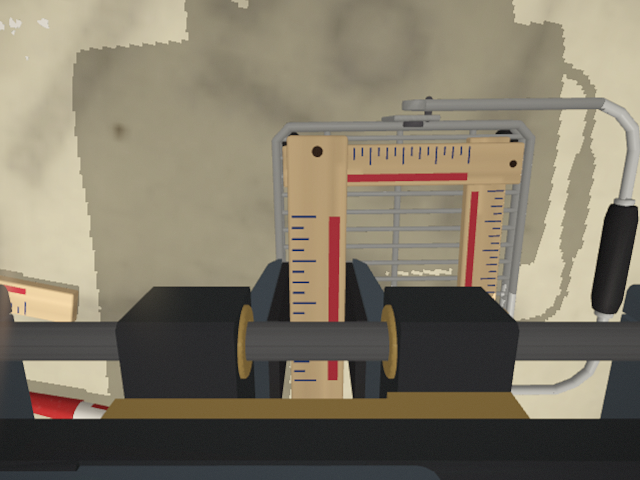

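w3: ruler A is held over the stack's far side. It is parallel to the rim, with its end at (317,140). Ruler_3's end is at (523,140)–(524,183), and the grip runs (624,206)–(605,312). I'll refine the carrier pose with these.

Run:
```python
from h import *
from scipy.optimize import least_squares
s=dict(eef_pos=[0.54002748,0.15361112,0.1035426],orientation=[2.12959335,0.18664863,-2.1303419])
K,W=pose('wrist',s)
D=[((523,140),.03,-70,-64),((524,183),.03,-70,-40),((624,206),.045,-120,-32),((605,312),.045,-120,32),
((400,142),.03,None,-64),((400,183),.03,None,-40),((276,190),.021,76,None),((400,126),.021,None,-76),((428,104),.045,0,None)]
Q=[px2w(K,W,[d[0]],d[1])[0,:2] for d in D]
def res(p):
    c,sn=np.cos(p[2]),np.sin(p[2]); o=[]
    for q,d in zip(Q,D):
        v=np.array([[c,sn],[-sn,c]])@(q-p[:2])*1000
        o+=[v[i]-d[2+i] if d[2+i] is not None else 0 for i in (0,1)]
    return np.array(o)
r=least_squares(res,[.55,.103,1.75],loss='soft_l1',f_scale=3); p=r.x
print(p.round(4),np.degrees(p[2]),res(p).round(1).reshape(-1,2).tolist())
c,sn=np.cos(p[2]),np.sin(p[2]); X=np.array([c,sn])
for k in (-.052,.052,-.12): print(k,(p[:2]+k*X).round(4))
# held ruler end
e=px2w(K,W,[(317,140)],.1095)[0,:2]; print('held end',e, np.linalg.norm(e-[.54,.1536]))
```

```text
[0.5498 0.1025 1.7357] 99.4474292293269 [[4.4, -2.1], [0.4, -1.5], [0.1, 0.8], [-1.6, 1.4], [0.0, -0.3], [0.0, -0.8], [1.2, 0.0], [0.0, 2.8], [-5.8, 0.0]]
-0.052 [0.5584 0.0512]
0.052 [0.5413 0.1538]
-0.12 [ 0.5695 -0.0159]
held end [0.60792316 0.1652407 ] 0.06891343798056468
```

Call:
carry_out([
  [[0.1,3,0.05,0,0,0,0],[0.1,5.5,0.05,0,0,0,0],[0.1,6.5,0.05,0,0,0,0],[0.1,7,0.05,0,0,0,0],[0.1,7.1,0.05,0,0,0,0],[0.1,7.1,0.05,0,0,0,0],[0.45,7.1,0.05,0,0,0,0],[0.45,7.1,0.05,0,0,0,0],[0.45,7.1,0.05,0,0,0,0],[0.45,4,0.05,0,0,0,0],[0.45,0,0.05,0,0,0,0]],
])

```text
t: 5.6
eef_pos: [0.539, 0.153, 0.1035]
orientation: [2.124, 0.191, -2.131]
contact_force: [0.7, 0.5, 1.2]
finger_gap: 0.449
```

Run:
```python
from h import *
s=get_state();print(s['t'],s['eef_pos'],s['finger_gap'],s['contact_force'])
```

```text
5.6 [0.53902178 0.15298619 0.10348506] 0.44919280892596236 [0.73528348 0.54772037 1.19422826]
```

Call:
carry_out([
  [[0.5,0,-2.5,0.3,-8,0,0],[0.5,0,-5,0.7,-16,0,0],[0.5,0,-8,1.1,-24,0,0],[0.5,0,-11,1.5,-32,0,0],[0.5,0,-14,2,-40,0,0],[0.5,0,-17,2.4,-48,0,0],[0.5,0,-20,2.8,-56,0,0],[0.5,0,-22.5,3.1,-64,0,0],[0.5,0,-24,3.3,-72,0,0],[0.5,0,-24,3.3,-77.9,0,0],[0.5,4,-24,3.3,-77.9,0,0],[0.5,7,-24,3.3,-77.9,0,0]],
])

```text
t: 6.8
eef_pos: [0.465, 0.3838, 0.0333]
orientation: [1.233, 1.194, -1.231]
contact_force: [0.3, 0.6, -0.2]
finger_gap: 0.5
```

Run:
```python
from h import *
s,w=snap('wrist','w4'); print(s['t'],s['eef_pos'],s['orientation'],s['finger_gap'])
M=R.from_rotvec(s['orientation']).as_matrix(); print(np.degrees(np.arctan2(M[1,1],M[0,1])))
_,sc=snap('scene','sc4')
b=np.hstack([cv2.resize(w,(400,300)),cv2.resize(sc[220:325,240:380],(400,300))]); cv2.imwrite('pics/c4.png',b[:,:,::-1])
```

```text
6.8 [0.46497487 0.38384586 0.03329058] [ 1.23288756  1.19431735 -1.23070588] 0.5004507471966846
-1.7632802294703767
```

View pics/c4.png

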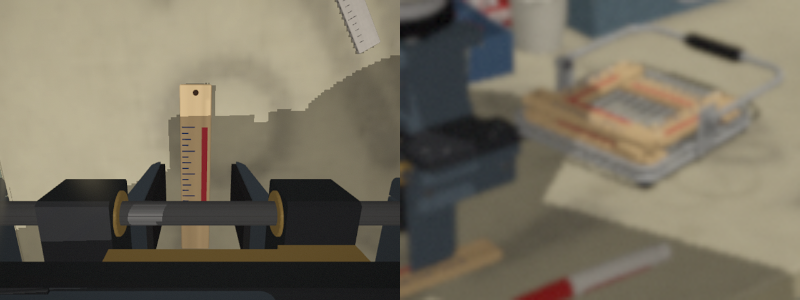

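The right half of c4 shows ruler A lying in its place on the stack. In the left half ruler B is centred between the fingers, at (195,165). I'll descend and grip.

Call:
carry_out([
  [[0.5,2.5,0,0,0,0,0],[0.5,3.1,0,0,0,0,0],[0.5,3.1,0,0,0,0,0],[0.1,3.1,0,0,0,0,0],[0.1,3.1,0,0,0,0,0],[0.1,3.1,0,0,0,0,0],[0.1,3.1,0,0,0,0,0],[0.1,1,0,0,0,0,0],[0.1,-3,0,0,0,0,0],[0.1,-7,0,0,0,0,0],[0.1,-7,0,0,0,0,0]],
])

```text
t: 8.0
eef_pos: [0.4673, 0.3854, 0.1092]
orientation: [1.239, 1.193, -1.226]
contact_force: [1.1, 0.2, -0.3]
finger_gap: 0.262
```

Run:
```python
from h import *
s0=dict(eef_pos=[.46497,.38385,.0333],orientation=[1.23288756,1.19431735,-1.23070588])
K,W=pose('wrist',s0); print(px2w(K,W,[(312,136)],.008))
s=get_state();print(s['t'],s['eef_pos'],s['finger_gap'],s['contact_force'])
```

```text
[[0.46617621 0.45221111 0.008     ]]
8.0 [0.46731074 0.38539854 0.10922666] 0.26235688528736606 [ 1.08516157  0.20139403 -0.33950985]
```

Call:
carry_out([
  [[0.1,0,0.6,2,4,0,0],[0.1,0,1.7,5,11,0,0],[0.1,0,2.9,8.5,19,0,0],[0.1,0,4,12,27,0,0],[0.1,0,5.1,15.5,35,0,0],[0.1,0,6.2,19,43,0,0],[0.1,0,7.3,22.5,51,0,0],[0.1,0,8.4,26,59,0,0],[0.1,0,9.5,29.5,67,0,0],[0.1,0,10.2,32,74,0,0],[0.1,0,10.5,32.9,78,0,0],[0.1,0,10.5,32.9,78,0,0]],
])

```text
t: 9.2
eef_pos: [0.5596, 0.0502, 0.1036]
orientation: [2.13, 0.187, -2.13]
contact_force: [0.1, 0.4, -0.4]
finger_gap: 0.263
```

Run:
```python
from h import *
s,w=snap('wrist','w5'); print(s['t'],s['eef_pos'],s['orientation'],s['finger_gap'])
M=R.from_rotvec(s['orientation']).as_matrix(); print(np.degrees(np.arctan2(M[1,1],M[0,1])))
```

```text
9.2 [0.55960496 0.05023137 0.10357563] [ 2.12955066  0.18696323 -2.13007364] 0.26257337655004626
-79.96489759730801
```

View pics/w5.png

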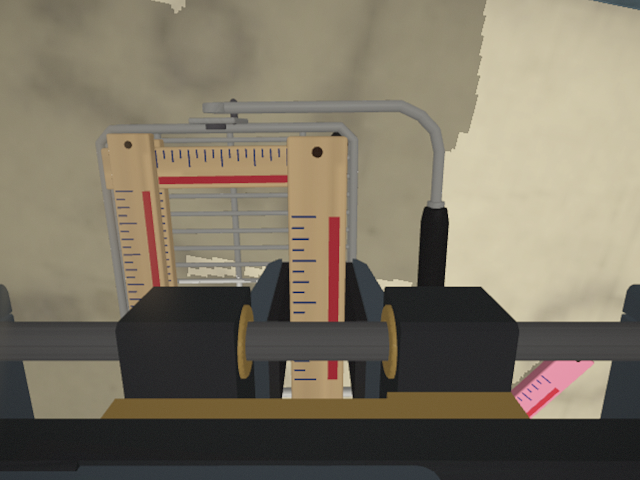

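w5: ruler A lies on the stack at left, with its end at (130,136). Ruler B is held over place_a. I'll check the numbers, then lower it.

Run:
```python
from h import *
s=dict(eef_pos=[0.55960496,0.05023137,0.10357563],orientation=[2.12955066,0.18696323,-2.13007364])
K,W=pose('wrist',s)
c=np.array([.5498,.1025]);a=np.radians(99.8);C=np.array([[np.cos(a),np.sin(a)],[-np.sin(a),np.cos(a)]])
def car(px,z): return ((px2w(K,W,px,z)[:,:2]-c)@C.T*1000).round(1).tolist()
print('A end corners',car([(107,137),(154,134)],.038)); print('A at lower edge',car([(121,290),(172,280)],.038))
print('held B',car([(288,139),(346,138)],.1095),car([(s['eef_pos'][0],0)],.1)[:0],(C@(np.array(s['eef_pos'][:2])-c)*1000).round(1))
print('rim L/R, grip end',car([(103,180),(353,180),(433,206)],[.021,.021,.045]), 'r3',car([(220,147),(220,187)],.03))
```

```text
A end corners [[63.0, -68.4], [36.8, -70.1]]
A at lower edge [[66.0, 22.4], [34.3, 15.8]]
held B [[-42.1, -70.0], [-64.4, -70.4]] [] [-53.2  -0.8]
rim L/R, grip end [[77.0, -42.4], [-75.3, -43.1], [-118.4, -31.7]] r3 [[2.6, -62.8], [3.9, -39.7]]
```

Call:
carry_out([
  [[0.1,3,0,0,0,0,0],[0.1,5.5,0,0,0,0,0],[0.1,6.5,0,0,0,0,0],[0.1,7,0,0,0,0,0],[0.1,7.1,0,0,0,0,0],[0.1,7.1,0,0,0,0,0],[0.42,7.1,0,0,0,0,0],[0.42,7.1,0,0,0,0,0],[0.42,7.1,0,0,0,0,0],[0.42,4,0,0,0,0,0],[0.42,0,0,0,0,0,0],[0.42,0,0,0,0,0,0]],
])

```text
t: 10.45
eef_pos: [0.5623, 0.0515, 0.1084]
orientation: [2.135, 0.19, -2.121]
contact_force: [-0.3, 0.7, -0.1]
finger_gap: 0.421
```

Call:
carry_out([
  [[0.4,0,2,0,0,0,0],[0.4,0,5,0.1,0,0,0],[0.4,0,6.6,0.1,0,0,0],[0.4,0,6.6,0.1,0,0,0],[0.4,0,6.6,0.1,0,0,0]],
])

```text
t: 10.95
eef_pos: [0.57, -0.0136, 0.1036]
orientation: [2.128, 0.189, -2.129]
contact_force: [0.3, 0.1, -1.0]
finger_gap: 0.401
```

Run:
```python
from h import *
s,w=snap('wrist','w6'); print(s['t'],s['eef_pos'],s['orientation'].tolist(),s['finger_gap'])
```

```text
10.95 [ 0.5700061  -0.01363701  0.10357707] [2.1283209050004146, 0.18924132803179528, -2.1293559462888316] 0.4010766997464252
```

View pics/w6.png

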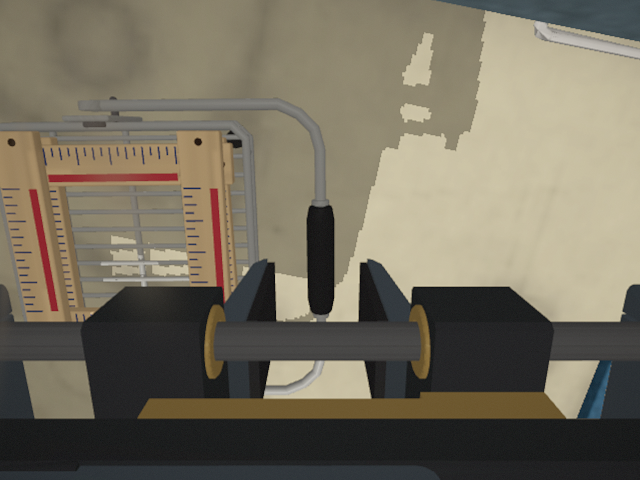

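w6: both rulers lie square on the stack, with ends at (12,142) and (198,142). The grip runs (320,206)–(321,313), between the fingers. I'll compute the offset.

Run:
```python
from h import *
s=dict(eef_pos=[0.5700061,-0.01363701,0.10357707],orientation=[2.1283209,0.1892413,-2.1293559])
K,W=pose('wrist',s); e=px2w(K,W,[(320,207),(321,312)],.045); print(e,np.linalg.norm(e[0]-e[1]))
d=e.mean(0)-s['eef_pos']; print((R.from_rotvec(s['orientation']).as_matrix().T@d*100).round(2))
d=e[0]-e[1];print(np.degrees(np.arctan2(d[1],d[0])))
```

```text
[[ 0.60001037 -0.01032266  0.045     ]
 [ 0.53706171 -0.02233747  0.045     ]] 0.0640850262268454
[5.86 0.24 0.19]
10.805898026770924
```

Call:
carry_out([
  [[0.4,3,0.2,0.2,0,0,0],[0.4,6,0.2,0.2,0,0,0],[0.4,7.4,0.2,0.2,0,0,0],[0.4,7.8,0.2,0.2,0,0,0],[0.4,7.8,0.2,0.2,0,0,0],[0.05,7.8,0.2,0.2,0,0,0],[0.05,7.8,0.2,0.2,0,0,0],[0.05,7.8,0.2,0.2,0,0,0],[0.05,7.8,0.2,0.2,0,0,0],[0.05,7.8,0.2,0.2,0,0,0]],
], grip_force=25)

```text
t: 12.0
eef_pos: [0.5691, -0.0161, 0.0265]
orientation: [2.129, 0.19, -2.127]
contact_force: [-0.2, -0.1, 6.3]
finger_gap: 0.172
```

Run:
```python
from h import *
s=get_state();print(s['t'],s['eef_pos'],s['finger_gap'],s['contact_force'])
# arc rows (cm): tool x = -z ; tool y ~ carrier -x ; from theta 0
for R_ in (12.0,):
  for th in range(0,100,4):
    t=np.radians(th); print(th,[round(-R_*np.sin(t),2),round(-R_*(1-np.cos(t)),2)],end=' ')
```

```text
12.0 [ 0.56914479 -0.01614013  0.02650561] 0.17166353172554738 [-0.23891255 -0.09275633  6.29214967]
0 [np.float64(-0.0), np.float64(-0.0)] 4 [np.float64(-0.84), np.float64(-0.03)] 8 [np.float64(-1.67), np.float64(-0.12)] 12 [np.float64(-2.49), np.float64(-0.26)] 16 [np.float64(-3.31), np.float64(-0.46)] 20 [np.float64(-4.1), np.float64(-0.72)] 24 [np.float64(-4.88), np.float64(-1.04)] 28 [np.float64(-5.63), np.float64(-1.4)] 32 [np.float64(-6.36), np.float64(-1.82)] 36 [np.float64(-7.05), np.float64(-2.29)] 40 [np.float64(-7.71), np.float64(-2.81)] 44 [np.float64(-8.34), np.float64(-3.37)] 48 [np.float64(-8.92), np.float64(-3.97)] 52 [np.float64(-9.46), np.float64(-4.61)] 56 [np.float64(-9.95), np.float64(-5.29)] 60 [np.float64(-10.39), np.float64(-6.0)] 64 [np.float64(-10.79), np.float64(-6.74)] 68 [np.float64(-11.13), np.float64(-7.5)] 72 [np.float64(-11.41), np.float64(-8.29)] 76 [np.float64(-11.64), np.float64(-9.1)] 80 [np.float64(-11.82), np.float64(-9.92)] 84 [np.float64(-11.93), np.float64(-10.75)] 88 [np.float64(-11.99), np.float64(-11.58)] 92 [np.float64(-11.99), np.float64(-12.42)] 96 [np.float64(-11.93), np.float64(-13.25)]
```

Call:
carry_out([
  [[0.05,-0.4,0,0,0,0,0],[0.05,-1,-0.04,0,0,0,0],[0.05,-1.67,-0.12,0,0,0,0],[0.05,-2.5,-0.26,0,0,0,0],[0.05,-3.3,-0.46,0,0,0,0],[0.05,-4.1,-0.72,0,0,0,0],[0.05,-4.9,-1.04,0,0,0,0],[0.05,-5.6,-1.4,0,0,0,0],[0.05,-6.3,-1.8,0,0,0,0],[0.05,-6.7,-2.05,0,0,0,0],[0.05,-7.05,-2.29,0,0,0,0],[0.05,-7.05,-2.29,0,0,0,0]],
])

```text
t: 13.2
eef_pos: [0.5647, 0.0067, 0.0969]
orientation: [2.128, 0.19, -2.128]
contact_force: [0.4, -5.2, 4.2]
finger_gap: 0.169
```

Run:
```python
from h import *
s=get_state();print(s['t'],s['eef_pos'],s['finger_gap'],s['contact_force'],s['moment'])
_,a=snap('scene','sc7'); _,b=snap('side','sd7')
o=np.hstack([cv2.resize(a[150:310,230:410],(400,356),interpolation=2),cv2.resize(b[150:310,240:420],(400,356),interpolation=2)]); cv2.imwrite('pics/c7.png',o[:,:,::-1])
```

```text
13.2 [0.56469302 0.00669761 0.09685583] 0.16942698045376484 [ 0.39914759 -5.19109851  4.24051726] [-0.8884163   0.08861756  0.07734219]
```

Call:
carry_out([
  [[0.05,-0.71,-0.42,0,0,0,0],[0.05,-1.39,-0.98,0,0,0,0],[0.05,-1.97,-1.58,0,0,0,0],[0.05,-2.51,-2.22,0,0,0,0],[0.05,-3.0,-2.92,0,0,0,0],[0.05,-3.45,-3.63,0,0,0,0],[0.05,-3.85,-4.37,0,0,0,0],[0.05,-4.2,-5.15,0,0,0,0],[0.05,-4.5,-5.95,0,0,0,0],[0.05,-4.7,-6.77,0,0,0,0],[0.05,-4.85,-7.4,0,0,0,0],[0.05,-4.85,-7.4,0,0,0,0]],
])

```text
t: 14.5
eef_pos: [0.5513, 0.08, 0.1451]
orientation: [2.128, 0.191, -2.128]
contact_force: [-1.6, -0.2, 0.6]
finger_gap: 0.171
```

Run:
```python
from h import *
s=get_state();print(s['t'],s['eef_pos'],s['finger_gap'],s['contact_force'],s['moment'])
_,a=snap('scene','sc8'); _,b=snap('side','sd8')
o=np.hstack([cv2.resize(a[150:310,230:410],(400,356),interpolation=2),cv2.resize(b[150:310,240:420],(400,356),interpolation=2)]); cv2.imwrite('pics/c8.png',o[:,:,::-1])
```

```text
14.5 [0.55134127 0.08002623 0.14506043] 0.171326442674777 [-1.58859703 -0.1991917   0.60829838] [-0.09306954  0.44073574  0.01447645]
```

View pics/c8.png

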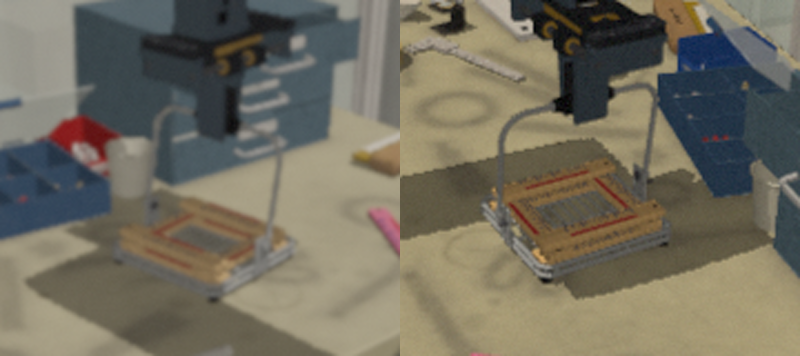

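c8: the bail is nearly upright, the carrier is flat on the table, and all three layers are intact. I'll bring the bail to 90° and begin lifting gently.

Call:
carry_out([
  [[0.05,-0.07,-0.6,0,0,0,0],[0.05,-0.13,-1.2,0,0,0,0],[0.05,-0.18,-1.8,0,0,0,0],[0.05,-0.2,-2.3,0,0,0,0],[0.05,-0.25,-2.3,0,0,0,0],[0.05,-0.35,-2.3,0,0,0,0],[0.05,-0.45,-2.3,0,0,0,0],[0.05,-0.6,-2.3,0,0,0,0],[0.05,-0.8,-2.3,0,0,0,0],[0.05,-1,-2.3,0,0,0,0],[0.05,-1.2,-2.3,0,0,0,0],[0.05,-1.2,-2.3,0,0,0,0]],
], grip_force=35)

```text
t: 15.8
eef_pos: [0.5476, 0.1019, 0.1573]
orientation: [2.129, 0.19, -2.128]
contact_force: [-0.7, -0.4, -4.7]
finger_gap: 0.167
```

Run:
```python
from h import *
s=get_state();print(s['t'],s['eef_pos'],s['finger_gap'],s['contact_force'],s['moment'])
```

```text
15.8 [0.54758308 0.10192664 0.1572928 ] 0.16684378768818914 [-0.71310903 -0.3573862  -4.74909756] [ 0.05335219  0.0625537  -0.08348084]
```

The full weight, about 4.8 N, now hangs on the grip. I'll lift on to about 10 cm.

Call:
carry_out([
  [[0.05,-0.3,0,0,0,0,0],[0.05,-0.9,0,0,0,0,0],[0.05,-1.8,0,0,0,0,0],[0.05,-2.8,0,0,0,0,0],[0.05,-3.8,0,0,0,0,0],[0.05,-4.8,0,0,0,0,0],[0.05,-5.8,0,0,0,0,0],[0.05,-6.8,0,0,0,0,0],[0.05,-7.8,0,0,0,0,0],[0.05,-8.5,0,0,0,0,0],[0.05,-8.9,0,0,0,0,0],[0.05,-9.1,0,0,0,0,0]],
])

```text
t: 17.0
eef_pos: [0.5474, 0.102, 0.2483]
orientation: [2.129, 0.19, -2.128]
contact_force: [-0.5, -0.7, -4.0]
finger_gap: 0.168
```

Call:
carry_out([
  [[0.05,0,0,0,0,0,0],[0.05,0,0,0,0,0,0],[0.05,0,0,0,0,0,0],[0.05,0,0,0,0,0,0],[0.05,0,0,0,0,0,0],[0.05,0,0,0,0,0,0],[0.05,0,0,0,0,0,0],[0.05,0,0,0,0,0,0],[0.05,0,0,0,0,0,0],[0.05,0,0,0,0,0,0],[0.05,0,0,0,0,0,0],[0.05,0,0,0,0,0,0]],
])

```text
t: 18.2
eef_pos: [0.5474, 0.1019, 0.2479]
orientation: [2.128, 0.19, -2.128]
contact_force: [-0.3, 0.5, -5.1]
finger_gap: 0.163
```

Run:
```python
from h import *
s=get_state();print(s['t'],s['eef_pos'],s['finger_gap'],s['contact_force'],s['moment'])
_,a=snap('scene','sc9'); 
_,b=snap('side','sd9'); 
for i in range(8): _,b2=snap('side','sd9b')
d=np.abs(b.astype(int)-b2).max(2); print('moving px',(d>40).sum())
o=np.hstack([cv2.resize(a[110:290,220:400],(400,400),interpolation=2),cv2.resize(b2[100:280,250:430],(400,400),interpolation=2)]); cv2.imwrite('pics/c9.png',o[:,:,::-1])
```

```text
18.2 [0.54738653 0.10194603 0.24792785] 0.16269577378830719 [-0.25383495  0.51864337 -5.13035566] [ 0.06284089  0.14309227 -0.05997246]
moving px 0
```

View pics/c9.png

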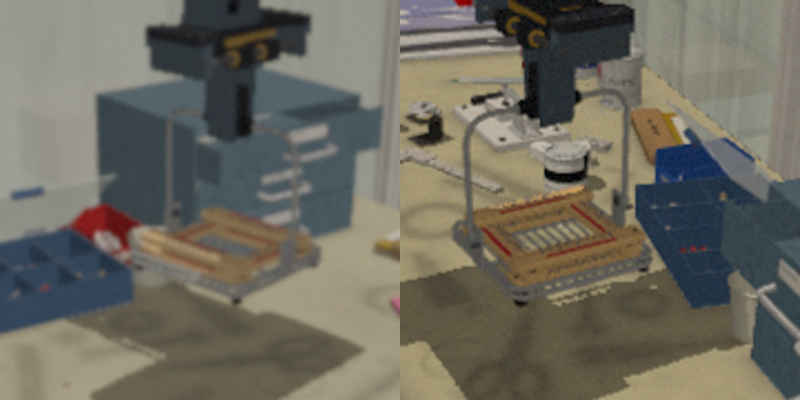

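c9: the carrier hangs level and still (no moving pixels over 0.4 s), with six rulers in three layers. I'll read the gap once more for slip and then hand in.

Run:
```python
from h import *
g=[]
for i in range(6): camera('side'); g.append(round(float(get_state()['finger_gap']),4))
s=get_state(); print(g,s['eef_pos'],s['contact_force'])
b=camera('side').astype(int); d=np.abs(b-np.load('pics/sd9.npy'))
print('moved px since first',(d.max(2)>40).sum())
if min(g)>.155 and (d.max(2)>40).sum()<20: print(finish_job())
```

```text
[0.1666, 0.1655, 0.1668, 0.1687, 0.1682, 0.1681] [0.54739837 0.10193244 0.24792667] [-0.89928669  0.09893762 -4.33425381]
moved px since first 0
the job is handed in; nothing more can be done
None
```

I laid both table rulers, printed side up, on the stack as its third layer, straight above the bottom two. Then I swung the bail upright, lifted the carrier by its grip and handed in while holding it, at about 18.6 s of the 72 s allowed.

- **Ruler placement:** after the first ruler was released, its end measured within about 3 mm of where it belonged. The second was within about 2 mm just before I lowered it. Pictures after the swing and after the lift show all three layers intact. I did not measure the rulers again once the carrier was up.
- **Lift:** the carrier hangs about 10 cm up (estimated from the tool height), with its weight of about 4.8 N on the grip. It looks level in both views; I did not measure the tilt.
- **At rest:** no pixels changed between two side pictures roughly 0.8 s apart. The finger opening held at 0.166 to 0.169, so I saw no slip.
- **What disagreed:** the opening read 0.163 once just after the lift and then returned to 0.166 to 0.169, so I took it as noise. During the first part of the swing the bail pushed back with about 6.5 N because my arc was slightly tight. I widened it, and the force was nearly gone by the end of the swing.
- **Other objects:** I did not go near the squeegee, ink tin, cup, marker or pink ruler, but I did not measure their positions again at the end.

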